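Switch on the bench cut-off saw and hold the PTFE bar for the cut

TASK

First switch on the supply of the cut-off saw by turning the isolator's handle a quarter turn clockwise to its ON position. Then bring the white bar on the saw bed home: flat on the bed, its long side flush along the fence and its end up against the stop block; and hold it there for the cut with one firm diagonal push, down onto the bed and back into the fence together, with your fingers on the stop-block side at least 8 cm away from the blade line. Finish while still pressing (do not let go), and do not touch the raised saw head or shift the other things on the bench.

Things in the scene. Friction and masses are not known exactly. Their poses are not given: they have to be found in the camera images.
- handle (a joint): angle of the isolator's rotary handle, about the vertical axis: 0 = OFF (as found), 1.571 = ON, growing clockwise seen from above. A snap spring inside pushes the handle to the nearer end position: past half way (0.79) it snaps over to ON by itself when let go. It takes up to about 0.15 N m to turn.
- handle_grip (a point): centre of the isolator's black bar grip, on its vertical turning axis. Bar 48 mm long (this point's x axis, turning with the handle), 14 mm thick (y), 28 mm high, its top 13 mm above this point; under it a round skirt, 45 mm wide, its top 15 mm below this point. It stands on a grey box (100 x 84 mm, may stand turned) fixed to the bench, cover 25 mm below this point.
- fence_face (a point): point on the fence's front face at bed height (50 mm above the bench). y runs along the fence, x points from the robot's side straight into the fence, z up. Aluminium fence, 32 mm high, 14 mm thick, from y = -180 to 55 and 85 to 180 mm of this point. The flat bed in front reaches 140 mm towards the robot, y = -180 to 180 mm. The saw is bolted down.
- saw_blade (a point): point on the bed on the blade line (dark slot), axes as fence_face; 20 mm before the fence face, 70 mm to +y of fence_face. Blade plane: x-z. Over it stands the raised saw head (blade, guard, motor, handle): lowest part 95 mm above the bed, from 20 mm to -y of the blade line to 120 mm to +y, from 25 mm before the fence backwards, up to 230 mm above the bed.
- stop_face (a point): point on the stop block's +y face (the stop face) where it meets fence face and bed; axes as fence_face. Steel block 24 mm long (to -y of this point), standing 44 mm out from the fence, 43 mm high; knurled screw over the fence up to 58 mm above the bed. Fixed at a set length from the blade.
- bar_center (a point): centre of the workpiece: white PTFE bar 240 mm long (its y axis), 36 mm wide (x), 25 mm high (z), 0.4 to 0.57 kg, loose on the bed, skewed, away from fence and stop. Slippery on the saw's metal (friction about 0.2). When home: centre 18 mm before the fence face, 120 mm to +y of the stop face, 12.5 mm above the bed; its far end lies past the blade line.
- bar: the same white PTFE bar; origin at the centre of its underside.
- saw_bed: the saw's flat grey bed plate, 170 x 360 x 10 mm, top 50 mm above the bench; origin at bench height under the middle of the saw.
- saw_fence: the saw's aluminium fence (both wings); origin as saw_bed.
- saw_head: the raised saw head; origin at its pivot behind the fence, 62 mm above the bed. Keep clear of it.
- h_cell: bystander: glass double cell with two white lids, about 75 x 170 x 142 mm, on the bench to the left of the saw; origin under its middle.
- cell_lid: bystander: a loose white cell lid, 74 mm across, 40 mm high; origin under its middle.
- try_square: bystander: steel try square, stock 100 x 16 x 14 mm along its x, blade 130 mm along its y, flat on the bench in front of the saw.
- wrench: bystander: arbor wrench lying on the bench in front of the saw.
- offcut: bystander: a short white offcut 36 x 55 x 25 mm on the bench, not the workpiece.
- beaker: bystander: glass beaker, 68 mm across, 90 mm high.
- caliper: bystander: caliper 200 mm long lying on the bench.
- reagent_bottle: bystander: amber bottle 72 mm across, 150 mm high.
Things that resemble listed ones, but are neither listed nor needed, are in the scene too. Of the things that look like the bar, the larger one is meant. What is shaped like the part that bears handle but blue is not meant.

How it is judged:
By the outcome, as a careful person would: the job done as asked, in the order asked, and still so for the second after the job is handed in, while the arm keeps its last pose, push and grip.
It also fails if it takes over 59 s, if anything falls off the work surface, if the arm or the gripper's body presses on something with over 40 N, if the wrist force passes 120 N, or if a joint passes its speed limit or range.

ROBOT

A 7-joint arm with a two-finger parallel gripper is mounted at the origin on the work surface. World frame = base frame: x ahead of the robot, y to its left, z up, the work surface at z = 0. Lengths are in m, angles in rad, forces in N, time in s.
With the tool pointing down it reaches from about 0.425 to 0.95 m from the base axis. Payload 4.7 kg.
Tool frame: the origin (TCP) lies between the finger pads; the fingertips stand 17 mm ahead of it and the grasp point (between the pads) lies 2 mm behind it; z points along the fingers, y is the direction in which the jaws open and shut (so a half turn about z gives the same grasp; the last joint's range is limited). The gripper opens to 85 mm and grips with 20 to 120 N. Pads are 22 mm wide; open, the fingers measure 114 mm over their backs; the gripper's body (76 mm by 85 mm) begins 54 mm behind the grasp point. The pads swing forward as they close: fully open they stand 13 mm farther back than shut.
Start: joints at [1.164, 0.469, -0.049, 1.532, 0.024, 1.141, -0.082], TCP at [0.249, -0.627, 0.248] pointing down, gripper open.
Joint ranges: [-2.59, 2.59], [-0.33, 1.99], [-1.39, 1.29], [0.1, 2.45], [-1.04, 4.18], [0.21, 1.99], [-2.66, 2.66]. Speed limits (rad/s): [2.57, 2.57, 3.14, 3.14, 3.14, 3.14, 3.14].

INTERFACE

Orientations are given as a unit quaternion [x, y, z, w].
In Python, from plant import ctrl gives the robot as it stands.
- The arm moves only by the shell command python3 -m creep 'ROWS' [FORCE]. ROWS is JSON, a list of rows, each an object of numbers: "tx", "ty", "tz": the shift along the tool's x, y, z in mm; "roll": the turn about the tool's z in degrees; "fingers": the finger opening in mm, from 0 to 85.4. A call has 1 to 10 rows; each row shifts and turns the commanded pose from where the row before left it, along the tool's axes as they then stand; what a row does not reach is not made up. A row lasts 1/8 s, in which the tool goes at most 62.5 mm and 10.7 degrees, less where a joint would pass 70% of its speed; a pose out of reach is approached as far as the arm can. A call with a gripper value outside its range is refused whole. The fingers move at their own pace and stop on an object; FORCE is the grip in N (left out, the last holds). Time passes only in rows, so rows that do not move let the fingers close. It gives the time, the measured TCP pose, the force and the opening at its end, in the units of the state.
- ctrl.read_state(): the state, without advancing time (a new reading comes with each control period).
- ctrl.camera(name): name is "scene" or "top"; returns (picture, depth): 420x560x3 uint8, red, green, blue; 420x560 float32, m along the optical axis (not along the pixel's ray), 0 where there is no reading.
- ctrl.calibration(name): a dict with "mtx" (3x3 intrinsics, pixels), "distortion" ([k1, k2, p1, p2, k3] as OpenCV has them; the pictures are not rectified), "R" (3x3) and "t" (3): a world point X has camera coordinates R X + t. Camera axes: x right, y down, z forward; pixel columns grow to the right and rows downward; lengths in m; the calibration is good to about 2 mm. A picture is of the moment at which its call begins. calibration takes no time and is no camera call.
- ctrl.finish_job(): hands the job in, once; it reports no verdict.
The state is a dict: "t": time; "joints": joint angles; "joint_velocities": joint speeds; "joint_efforts": joint torques, N m; "tcp_pos": TCP position; "eef_rot": TCP orientation; "force": force on the tool from outside, world axes, zero at the start; "torque": the same for the moment, N m; "opening": finger opening in m.
Only numpy, scipy, OpenCV 4.12 (cv2) and the standard library are available. Lean on these libraries where they do the work, as an engineer would, in place of code of your own. Each camera call takes 0.05 s, during which the arm holds its last target. There are 200 camera calls.

## Working session

There is one attempt and no reset: what is moved stays moved. The work goes in short steps, Python scripts to look and compute and a shell command to move; the robot and the scene stay as the last step left them, time stands still between calls to the robot, and variables do not carry over. Pictures are saved under pics/ and viewed, about 8 in all and at most 12, crops included, and the job is handed in when it is done.

```bash
mkdir -p pics; ls
cat > h.py <<'E'
import numpy as np, cv2
from plant import ctrl
def snap(n,tag):
    im,d=ctrl.camera(n); cv2.imwrite(f'pics/{tag}.png',im[:,:,::-1]); np.save(f'pics/{tag}_d.npy',d); return im,d
def ray(n,px):
    c=ctrl.calibration(n); R=np.array(c['R']);t=np.array(c['t']).ravel()
    u=cv2.undistortPoints(np.array(px,float).reshape(-1,1,2),np.array(c['mtx'],float),np.array(c['distortion'],float)).reshape(-1,2)
    v=np.c_[u,np.ones(len(u))]
    return -R.T@t, v@R   # origin, world dirs (depth-scaled)
def onz(n,px,z):
    o,v=ray(n,px); return o+v*((z-o[2])/v[:,2])[:,None]
def ond(n,px,d):
    o,v=ray(n,px); p=np.array(px,int).reshape(-1,2); return o+v*d[p[:,1],p[:,0]][:,None]
E
python3 - <<'E'
from h import *
for n in('scene','top'):
    im,d=snap(n,n+'0'); c=ctrl.calibration(n); R=np.array(c['R']);print(n,-R.T@np.array(c['t']).ravel(),R[2],(d>0).mean())
s=ctrl.read_state();print({k:np.round(v,3) for k,v in s.items()})
E
```

```text
pics
scene [ 1.05924496 -0.88128417  1.0465336 ] [-0.41021543  0.61373565 -0.67457531] 0.9946938775510205
top [ 0.30876069 -0.01579821  1.33475166] [ 0.1546122  -0.02307587 -0.98770571] 0.9959906462585034
{'t': np.float64(0.1), 'joints': array([ 1.164,  0.469, -0.049,  1.534,  0.024,  1.141, -0.082]), 'joint_velocities': array([ 0.   ,  0.   ,  0.002, -0.004, -0.001, -0.002,  0.002]), 'joint_efforts': array([ 1.0000e-03, -5.1152e+01, -4.7000e-02, -2.3839e+01,  1.1000e-02,
        4.0000e-03, -0.0000e+00]), 'tcp_pos': array([ 0.249, -0.627,  0.247]), 'eef_rot': array([ 0.982,  0.188, -0.   , -0.001]), 'force': array([-0.234,  0.559, -0.151]), 'torque': array([-0.016,  0.018,  0.046]), 'opening': np.float64(0.085)}
```

View pics/scene0.png

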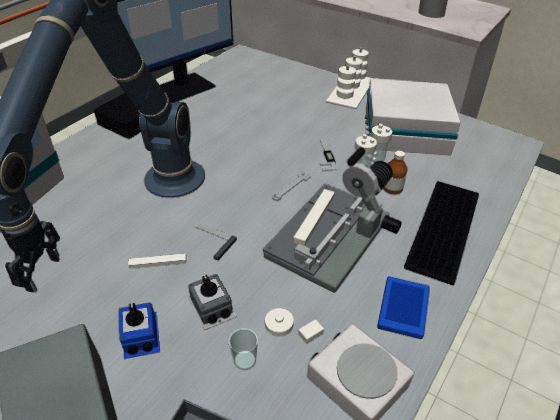

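View pics/top0.png

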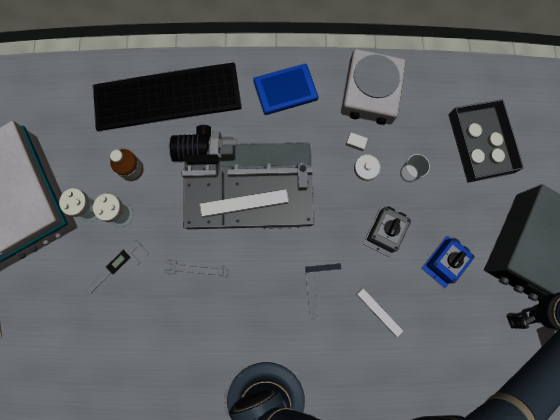

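The scene view shows the grey isolator at about (210,295), with the blue decoy at (138,325). In the top view the isolator handle is at (393,229), the bar runs (200,210)–(288,196), the fence is at row ~170, the stop at (303,175) and the blade slot at column ~222.

```bash
python3 - <<'E'
import cv2,numpy as np
a=cv2.imread('pics/top0.png')
x=cv2.resize(a[125:235,170:325],None,fx=5,fy=5,interpolation=cv2.INTER_CUBIC); cv2.imwrite('pics/saw.png',x)
y=cv2.resize(a[195:260,355:420],None,fx=6,fy=6,interpolation=cv2.INTER_CUBIC)
s=cv2.imread('pics/scene0.png')
z=cv2.resize(s[260:335,180:245],None,fx=6,fy=6,interpolation=cv2.INTER_CUBIC)
h=np.zeros((450,780,3),np.uint8);h[:390,:390]=y;h[:450,390:]=z;cv2.imwrite('pics/iso.png',h)
E
python3 - <<'E'
from h import *
im=cv2.imread('pics/top0.png');d=np.load('pics/top0_d.npy')
# bar
m=((im.min(2)>170)).astype(np.uint8); m[:185]=0;m[235:]=0;m[:,:190]=0;m[:,300:]=0
c=max(cv2.findContours(m,0,2)[0],key=cv2.contourArea); b=cv2.boxPoints(cv2.minAreaRect(c))
P=onz('top',b,.075);print('bar',b,P.round(4),P.mean(0)); print([np.linalg.norm(P[i]-P[i-1]).round(3) for i in range(4)])
# handle: point cloud
v,u=np.mgrid[195:260,355:425]; px=np.c_[u.ravel(),v.ravel()]; Q=ond('top',px,d)
print('z hist',np.histogram(Q[:,2],bins=np.arange(-.005,.15,.005)))
E
```

```text
bar [[200.02707 204.16216]
 [285.4865  189.9189 ]
 [287.32434 200.94594]
 [201.8649  215.1892 ]] [[ 0.5383  0.1743  0.075 ]
 [ 0.577  -0.0583  0.075 ]
 [ 0.5464 -0.063   0.075 ]
 [ 0.5079  0.1687  0.075 ]] [0.54240297 0.05545154 0.075     ]
[np.float64(0.031), np.float64(0.236), np.float64(0.031), np.float64(0.235)]
z hist (array([1442, 1511,  201,   25,   18,    8,   25,   31,   39,   16,   14,
         15,   47,  321,  402,   93,   69,   31,    5,    8,   14,   35,
         44,    4,    0,    0,    0,    0,    0,    0]), array([-0.005,  0.   ,  0.005,  0.01 ,  0.015,  0.02 ,  0.025,  0.03 ,
        0.035,  0.04 ,  0.045,  0.05 ,  0.055,  0.06 ,  0.065,  0.07 ,
        0.075,  0.08 ,  0.085,  0.09 ,  0.095,  0.1  ,  0.105,  0.11 ,
        0.115,  0.12 ,  0.125,  0.13 ,  0.135,  0.14 ,  0.145]))
```

View pics/saw.png

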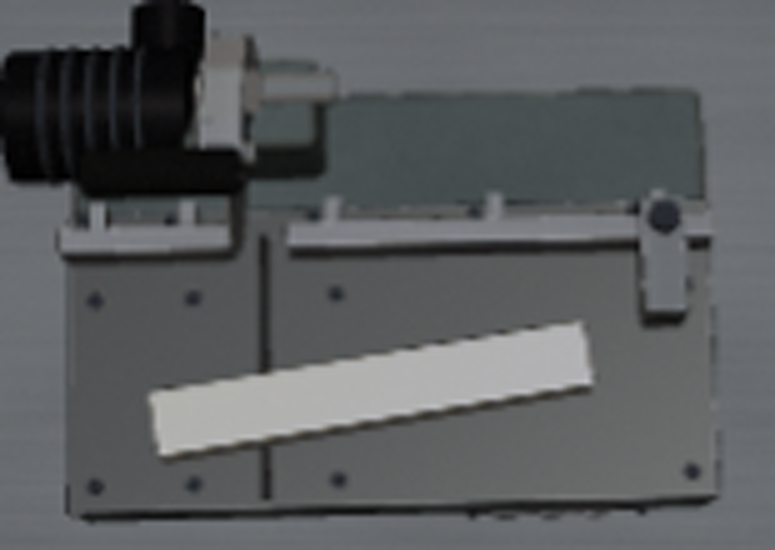

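View pics/iso.png

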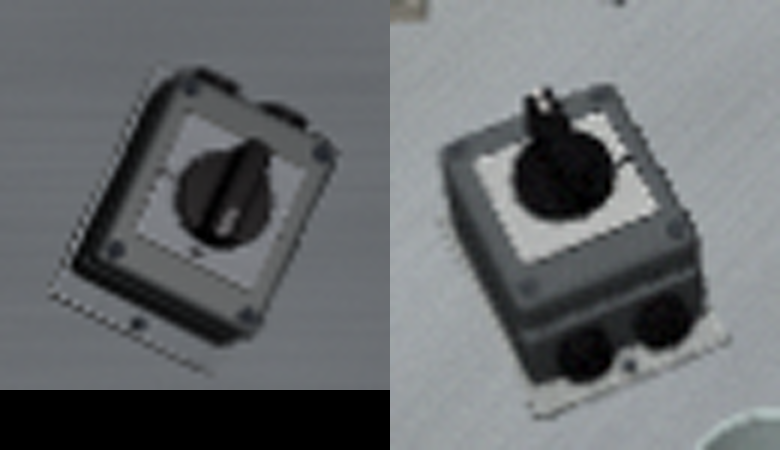

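The saw crop shows the bar clear of the stop (crop (663,270)), with the blade slot at crop x≈265 and the fence front edge at crop y≈245. The isolator crop shows the grip bar running from (258,150) to (215,240), centre about (235,195).

Run:
```python
from h import *
d=np.load('pics/top0_d.npy'); D=lambda a,b,c,e:np.c_[[g.ravel() for g in np.mgrid[a:b,c:e][::-1]]].T
px=D(205,250,375,412);Q=ond('top',px,d);k=(Q[:,2]>.095)&(Q[:,2]<.13)
r=cv2.minAreaRect(Q[k,:2].astype(np.float32)*1000);print('handle',k.sum(),r,cv2.boxPoints(r),np.median(Q[k,2]),Q[k].mean(0))
kc=(Q[:,2]>.06)&(Q[:,2]<.08);print('cover',np.median(Q[kc,2]),kc.sum())
o='top'
h=np.array([[258,148],[215,240],[235,193]])/6+[355,195]-.4; print('handle crop top z',onz(o,h,.107))
# fence
px=D(160,185,180,320);Q=ond(o,px,d);print('bed z',np.median(ond(o,D(205,225,290,310),d)[:,2]))
k=(Q[:,2]>.076)&(Q[:,2]<.086);
for c in range(230,300,10):
    kk=k&(abs(px[:,0]-c)<5);print(c,kk.sum(),Q[kk,:2].min(0),Q[kk,:2].max(0))
s=lambda p:np.array(p)/5+[170,125]-.4
print('fence top front edge?',onz(o,s([[290,240],[630,228],[62,243],[230,238]]),.082))
print('fence bottom',onz(o,s([[290,250],[630,243],[62,256]]),.05))
print('slot',onz(o,s([[264,240],[266,500]]),.05)); print('bed corners front',onz(o,s([[70,513],[716,495]]),.05))
px=D(170,195,290,312);Q=ond(o,px,d);k=(Q[:,2]>.088)&(Q[:,2]<.098);print('stop',k.sum(),Q[k].min(0),Q[k].max(0))
print('stop +y face top',onz(o,s([[641,260],[645,312],[687,312]]),.093))
# scene check of handle
hs=(np.array([[540,100],[562,165]])-[390,0])/6+[180,260]
print('scene handle top',onz('scene',hs,.107))
```

```text
handle 97 ((472.22393798828125, -346.5909118652344), (14.430222511291504, 47.62181091308594), 61.04672622680664) [[ 447.89624 -341.37747]
 [ 489.56604 -364.431  ]
 [ 496.55164 -351.80435]
 [ 454.88184 -328.75082]] 0.10497975113672386 [ 0.47220887 -0.3467563   0.10462585]
cover 0.06626873392967036 853
handle crop top z [[ 0.49016805 -0.35641004  0.107     ]
 [ 0.44908167 -0.33511838  0.107     ]
 [ 0.47001251 -0.3450533   0.107     ]]
bed z 0.049614281485273026
230 37 [0.62145708 0.08212893] [0.63525188 0.09909953]
240 45 [0.62107752 0.05473796] [0.63548806 0.07719891]
250 43 [0.62290923 0.02747835] [0.6347879  0.04963321]
260 46 [6.21437360e-01 2.61925126e-04] [0.63750957 0.02227923]
270 54 [ 0.62290563 -0.02710074] [ 0.64702354 -0.00517149]
280 45 [ 0.62328405 -0.05455598] [ 0.6376835  -0.03246902]
290 45 [ 0.62348838 -0.08206305] [ 0.63782589 -0.05976361]
fence top front edge? [[ 0.62433427  0.09970965  0.082     ]
 [ 0.63068729 -0.08618886  0.082     ]
 [ 0.62333933  0.22488272  0.082     ]
 [ 0.62560887  0.13257528  0.082     ]]
fence bottom [[ 0.62663374  0.10258142  0.05      ]
 [ 0.6302415  -0.08787966  0.05      ]
 [ 0.62387116  0.23079672  0.05      ]]
slot [[0.63245865 0.11724955 0.05      ]
 [0.48548261 0.11412129 0.05      ]]
bed corners front [[ 0.47855207  0.22233229  0.05      ]
 [ 0.48740079 -0.13369109  0.05      ]]
stop 145 [ 0.58106342 -0.11389333  0.08836678] [ 0.62886365 -0.09144256  0.09799805]
stop +y face top [[ 0.61000845 -0.09131443  0.093     ]
 [ 0.58119638 -0.0931005   0.093     ]
 [ 0.58117424 -0.11580541  0.093     ]]
scene handle top [[ 0.45926216 -0.3409232   0.107     ]
 [ 0.48989862 -0.36210723  0.107     ]]
```

```bash
python3 -m creep '[{"roll":-10.5},{"roll":-10.5},{"roll":-10.5},{"roll":-10.5},{"roll":-10.5},{"roll":-10.5},{"roll":-10.5},{"roll":-10.5},{"roll":-10.5},{"roll":-10.5}]' 30; python3 -m creep '[{"roll":-10.5,"fingers":50},{"roll":-10.5},{"tx":-7,"ty":45},{"tx":-7,"ty":45},{"tx":-7,"ty":45},{"tx":-7,"ty":45},{"tx":-7,"ty":45},{"tx":-7,"ty":45},{"tx":-7,"ty":45},{}]'
cat > st.py <<'E'
import sys
from h import *
from scipy.spatial.transform import Rotation as Ro
def tool():
    s=ctrl.read_state();R=Ro.from_quat(s['eef_rot']).as_matrix()
    print('t',round(float(s['t']),2),'tcp',np.round(s['tcp_pos'],4),'yaw',np.degrees(np.arctan2(R[1,0],R[0,0])).round(2),'zaxis',R[:,2].round(3),'F',np.round(s['force'],1),'T',np.round(s['torque'],2),'op',np.round(s['opening'],4),'j',np.round(s['joints'],2))
    return s,R
if __name__=='__main__':
    s,R=tool()
    if len(sys.argv)>1: print('tool mm',(R.T@(np.array(sys.argv[1:4],float)-s['tcp_pos'])*1000).round(1))
E
python3 st.py 0.471 -0.346 0.098
```

```text
t 0.1 tcp [ 0.2488 -0.6269  0.2474] yaw 21.65 zaxis [-0.001  0.002 -1.   ] F [-0.2  0.6 -0.2] T [-0.02  0.02  0.05] op 0.0853 j [ 1.16  0.47 -0.05  1.53  0.02  1.14 -0.08]
tool mm [ 310.1 -178.9  149.7]$[0]: bad value
$[0]: bad value
```

```bash
python3 -m creep '[{"roll":-10}]' 30; python3 -m creep '[{"tx":0,"ty":0,"tz":0,"roll":-10,"fingers":50}]' 30;python3 st.py
```

```text
t: 0.22
tcp_pos: [0.249, -0.627, 0.2476]
eef_rot: [0.961, 0.275, -0.0, -0.001]
force: [0.9, -0.0, -0.0]
opening: 0.0698
t 0.23 tcp [ 0.249  -0.627   0.2476] yaw 31.93 zaxis [-0.001  0.001 -1.   ] F [ 0.9 -0.  -0. ] T [0.05 0.01 0.01] op 0.0698 j [ 1.19  0.47 -0.09  1.53  0.04  1.14  0.08]$[0]: bad value
```

```bash
python3 -m creep '[{"tx":0,"ty":0,"tz":0,"roll":-10,"fingers":50},{"tx":0,"ty":0,"tz":0,"roll":-10,"fingers":50},{"tx":0,"ty":0,"tz":0,"roll":-10,"fingers":50},{"tx":0,"ty":0,"tz":0,"roll":-10,"fingers":50},{"tx":0,"ty":0,"tz":0,"roll":-10,"fingers":50},{"tx":0,"ty":0,"tz":0,"roll":-10,"fingers":50},{"tx":0,"ty":0,"tz":0,"roll":-10,"fingers":50},{"tx":0,"ty":0,"tz":0,"roll":-10,"fingers":50},{"tx":0,"ty":0,"tz":0,"roll":-10,"fingers":50},{"tx":0,"ty":0,"tz":0,"roll":-10,"fingers":50}]' && python3 -m creep '[{"tx":0,"ty":0,"tz":0,"roll":-10,"fingers":50},{"tx":0,"ty":0,"tz":0,"roll":-9,"fingers":50},{"tx":-8,"ty":50,"tz":0,"roll":0,"fingers":50},{"tx":-8,"ty":50,"tz":0,"roll":0,"fingers":50},{"tx":-8,"ty":50,"tz":0,"roll":0,"fingers":50},{"tx":-8,"ty":50,"tz":0,"roll":0,"fingers":50},{"tx":-8,"ty":50,"tz":0,"roll":0,"fingers":50},{"tx":-8,"ty":50,"tz":0,"roll":0,"fingers":50},{"tx":0,"ty":0,"tz":0,"roll":0,"fingers":50}]'
python3 st.py 0.471 -0.346 0.098
```

```text
t: 1.48
tcp_pos: [0.2488, -0.6272, 0.2477]
eef_rot: [0.407, 0.913, 0.0, -0.0]
force: [0.4, -0.4, 0.5]
opening: 0.0501
t: 2.6
tcp_pos: [0.4411, -0.3845, 0.2486]
eef_rot: [0.249, 0.969, 0.001, 0.001]
force: [-0.3, 0.2, 0.7]
opening: 0.05
t 2.6 tcp [ 0.4411 -0.3845  0.2486] yaw 151.17 zaxis [ 0.001  0.002 -1.   ] F [-0.3  0.2  0.7] T [-0.03  0.02  0.01] op 0.05 j [ 1.13  0.39 -0.64  1.73  0.25  1.11  1.48]
tool mm [ -7.5  47.8 150.7]
```

```bash
python3 -m creep '[{"tx":-8,"ty":48,"tz":0,"roll":0,"fingers":50},{"tx":0,"ty":0,"tz":45,"roll":0,"fingers":50},{"tx":0,"ty":0,"tz":45,"roll":0,"fingers":50},{"tx":0,"ty":0,"tz":0,"roll":0,"fingers":50}]'
python3 st.py 0.471 -0.346 0.098
python3 - <<'E'
from h import *
a,_=snap('scene','s1');b,_=snap('top','t1')
f=lambda i:cv2.resize(i,None,fx=4,fy=4,interpolation=cv2.INTER_CUBIC)
x=np.hstack([f(a[215:335,165:260]),f(b[170:290,350:450])]);cv2.imwrite('pics/g1.png',x[:,:,::-1])
E
```

```text
t: 3.1
tcp_pos: [0.4655, -0.3512, 0.1549]
eef_rot: [0.254, 0.967, 0.001, -0.004]
force: [-0.4, -0.9, 0.0]
opening: 0.0497
t 3.1 tcp [ 0.4655 -0.3512  0.1549] yaw 150.59 zaxis [-0.007  0.004 -1.   ] F [-0.4 -0.9  0. ] T [-0.02  0.01  0.02] op 0.0497 j [ 1.03  0.49 -0.6   1.82  0.34  0.94  1.33]
tool mm [-2.7  7.3 56.8]
```

View pics/g1.png

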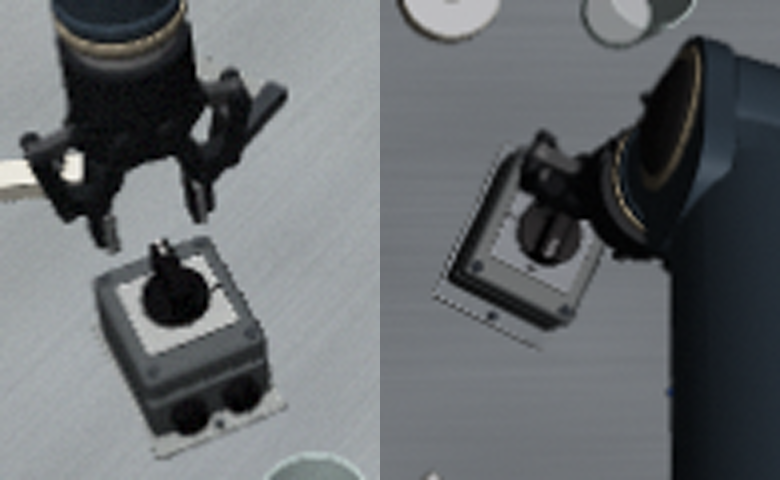

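Both fingers straddle the grip bar (left panel: tips at (108,245) and (200,215), bar at (162,265)). Descending and gripping.

```bash
python3 -m creep '[{"tx":-2,"ty":6,"tz":0,"roll":0,"fingers":50},{"tx":0,"ty":0,"tz":28,"roll":0,"fingers":50},{"tx":0,"ty":0,"tz":28,"roll":0,"fingers":50},{"tx":0,"ty":0,"tz":0,"roll":0,"fingers":50},{"tx":0,"ty":0,"tz":0,"roll":0,"fingers":50}]'
python3 st.py 0.471 -0.346 0.098
```

```text
t: 3.82
tcp_pos: [0.4744, -0.3477, 0.1042]
eef_rot: [0.253, 0.967, -0.0, 0.002]
force: [0.0, -0.3, 0.7]
opening: 0.0496
t 3.83 tcp [ 0.4744 -0.3477  0.1042] yaw 150.65 zaxis [ 0.003 -0.002 -1.   ] F [ 0.  -0.3  0.7] T [0.02 0.02 0.01] op 0.0496 j [ 0.99  0.56 -0.57  1.85  0.39  0.84  1.27]
tool mm [ 3.8 -0.2  6.2]
```

```bash
python3 -m creep '[{"tx":3,"ty":0,"tz":6,"roll":0,"fingers":50},{"tx":0,"ty":0,"tz":0,"roll":0,"fingers":10},{"tx":0,"ty":0,"tz":0,"roll":0,"fingers":10},{"tx":0,"ty":0,"tz":0,"roll":0,"fingers":10},{"tx":0,"ty":0,"tz":0,"roll":0,"fingers":10}]' 30
python3 st.py 0.471 -0.346 0.098
```

```text
t: 4.45
tcp_pos: [0.4703, -0.3465, 0.0968]
eef_rot: [0.253, 0.967, -0.001, -0.0]
force: [-2.3, -1.6, 3.8]
opening: 0.0135
t 4.45 tcp [ 0.4703 -0.3465  0.0968] yaw 150.64 zaxis [-0.    -0.001 -1.   ] F [-2.3 -1.6  3.8] T [-0.38  0.5   0.12] op 0.0135 j [ 0.98  0.56 -0.57  1.87  0.4   0.83  1.27]
tool mm [-0.4  0.8 -1.2]
```

```bash
python3 -m creep '[{"tx":0,"ty":0,"tz":0,"roll":10,"fingers":10},{"tx":0,"ty":0,"tz":0,"roll":10,"fingers":10},{"tx":0,"ty":0,"tz":0,"roll":10,"fingers":10},{"tx":0,"ty":0,"tz":0,"roll":10,"fingers":10},{"tx":0,"ty":0,"tz":0,"roll":10,"fingers":10},{"tx":0,"ty":0,"tz":0,"roll":10,"fingers":10},{"tx":0,"ty":0,"tz":0,"roll":10,"fingers":10},{"tx":0,"ty":0,"tz":0,"roll":10,"fingers":10},{"tx":0,"ty":0,"tz":0,"roll":8,"fingers":10},{"tx":0,"ty":0,"tz":0,"roll":0,"fingers":10}]'
python3 st.py 0.471 -0.346 0.098
```

```text
t: 5.7
tcp_pos: [0.4713, -0.3462, 0.0968]
eef_rot: [0.854, 0.521, 0.0, 0.001]
force: [-0.4, -2.1, 3.2]
opening: 0.0136
t 5.7 tcp [ 0.4713 -0.3462  0.0968] yaw 62.78 zaxis [ 0.002 -0.002 -1.   ] F [-0.4 -2.1  3.2] T [-0.34 -0.07  0.16] op 0.0136 j [ 0.7   0.5  -0.19  1.88  0.13  0.76 -0.03]
tool mm [ 0.1 -0.3 -1.2]
```

```bash
python3 -m creep '[{"tx":0,"ty":0,"tz":0,"roll":2,"fingers":10},{"tx":0,"ty":0,"tz":0,"roll":0,"fingers":60},{"tx":0,"ty":0,"tz":0,"roll":0,"fingers":60},{"tx":0,"ty":0,"tz":0,"roll":0,"fingers":60},{"tx":0,"ty":0,"tz":-30,"roll":0,"fingers":60},{"tx":0,"ty":0,"tz":-60,"roll":0,"fingers":60},{"tx":0,"ty":0,"tz":-60,"roll":0,"fingers":60},{"tx":0,"ty":-60,"tz":0,"roll":-10,"fingers":60},{"tx":0,"ty":-60,"tz":0,"roll":-10,"fingers":60},{"tx":0,"ty":-60,"tz":0,"roll":-10,"fingers":60}]'
python3 -m creep '[{"tx":0,"ty":-20,"tz":0,"roll":-7,"fingers":60},{"tx":0,"ty":0,"tz":0,"roll":0,"fingers":60}]'
python3 st.py 0.547 0.027 0.2
python3 - <<'E'
from h import *
a,_=snap('scene','s2');b,d=snap('top','t2')
f=lambda i:cv2.resize(i,None,fx=4,fy=4,interpolation=cv2.INTER_CUBIC)
x=np.hstack([f(a[255:335,165:260]),f(b[190:270,350:450])]);cv2.imwrite('pics/g2.png',x[:,:,::-1])
px=np.c_[[g.ravel() for g in np.mgrid[205:250,375:412][::-1]]].T;Q=ond('top',px,d);k=(Q[:,2]>.095)&(Q[:,2]<.13)
print(cv2.minAreaRect(Q[k,:2].astype(np.float32)*1000),cv2.boxPoints(cv2.minAreaRect(Q[k,:2].astype(np.float32)*1000)))
E
```

```text
t: 6.95
tcp_pos: [0.3008, -0.2855, 0.2462]
eef_rot: [0.7, 0.714, 0.0, -0.0]
force: [0.8, -0.9, 0.2]
opening: 0.06
t: 7.2
tcp_pos: [0.2812, -0.287, 0.2465]
eef_rot: [0.66, 0.751, -0.0, 0.0]
force: [0.9, 0.5, 0.1]
opening: 0.0597
t 7.2 tcp [ 0.2812 -0.287   0.2465] yaw 97.41 zaxis [ 0.    -0.001 -1.   ] F [0.9 0.5 0.1] T [-0.02 -0.05 -0.04] op 0.0597 j [ 0.94  0.03 -0.25  2.12  0.01  0.99  0.81]
tool mm [277.1 304.1  46.4]
((471.35626220703125, -348.2215576171875), (46.45793533325195, 15.115201950073242), 60.63341522216797) [[ 453.37842 -364.7594 ]
 [ 466.55133 -372.1718 ]
 [ 489.3341  -331.68372]
 [ 476.1612  -324.2713 ]]
```

View pics/g2.png

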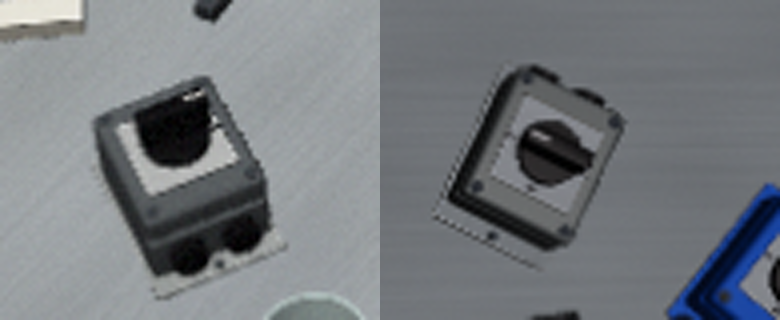

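The handle is on: it has turned 90.4° clockwise, and the mark now points left in the top view (540,135). Next I go above the bar.

```bash
python3 -m creep '[{"tx":34,"ty":38,"tz":0,"roll":-2,"fingers":60},{"tx":34,"ty":38,"tz":0,"roll":0,"fingers":60},{"tx":34,"ty":38,"tz":0,"roll":0,"fingers":60},{"tx":34,"ty":38,"tz":0,"roll":0,"fingers":60},{"tx":34,"ty":38,"tz":0,"roll":0,"fingers":60},{"tx":34,"ty":38,"tz":0,"roll":0,"fingers":60},{"tx":34,"ty":38,"tz":0,"roll":0,"fingers":60},{"tx":34,"ty":38,"tz":0,"roll":0,"fingers":60},{"tx":0,"ty":0,"tz":0,"roll":0,"fingers":60},{"tx":0,"ty":0,"tz":0,"roll":0,"fingers":60}]'
python3 st.py 0.547 0.028 0.083
```

```text
t: 8.55
tcp_pos: [0.5382, 0.0316, 0.2456]
eef_rot: [0.645, 0.764, -0.0, -0.001]
force: [0.2, -0.0, -1.2]
opening: 0.0601
t 8.55 tcp [0.5382 0.0316 0.2456] yaw 99.67 zaxis [-0.001  0.001 -1.   ] F [ 0.2 -0.  -1.2] T [-0.    0.01  0.08] op 0.0601 j [ 0.34  0.31 -0.58  1.83  0.19  1.06 -0.15]
tool mm [ -5.1   8.3 162.6]
```

```bash
python3 -m creep '[{"tx":-5,"ty":8,"tz":40,"roll":0,"fingers":60},{"tx":0,"ty":0,"tz":40,"roll":0,"fingers":60},{"tx":0,"ty":0,"tz":40,"roll":0,"fingers":60},{"tx":0,"ty":0,"tz":0,"roll":0,"fingers":60},{"tx":0,"ty":0,"tz":0,"roll":0,"fingers":60}]'
python3 st.py 0.547 0.028 0.077;  python3 - <<'E'
from h import *
a,_=snap('scene','s3')
cv2.imwrite('pics/g3.png',cv2.resize(a[130:300,250:420],None,fx=3.5,fy=3.5,interpolation=cv2.INTER_CUBIC)[:,:,::-1])
E
```

```text
t: 9.18
tcp_pos: [0.5475, 0.027, 0.1277]
eef_rot: [0.646, 0.764, 0.001, 0.001]
force: [0.8, 0.8, 1.0]
opening: 0.0599
t 9.18 tcp [0.5475 0.027  0.1277] yaw 99.58 zaxis [ 0.002 -0.    -1.   ] F [0.8 0.8 1. ] T [0.01 0.02 0.01] op 0.0599 j [ 0.29  0.46 -0.53  1.93  0.31  0.83 -0.24]
tool mm [ 1.1 -0.4 50.7]
```

View pics/g3.png

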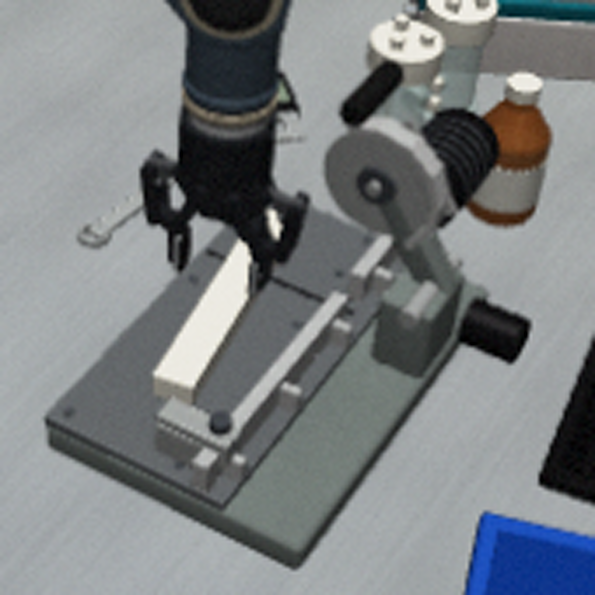

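The fingers straddle the bar, tips at (180,265) and (258,285), and the saw head is clear. Gripping.

```bash
python3 -m creep '[{"tx":1,"ty":0,"tz":25,"roll":0,"fingers":60},{"tx":0,"ty":0,"tz":25,"roll":0,"fingers":60},{"tx":0,"ty":0,"tz":0,"roll":0,"fingers":60},{"tx":0,"ty":0,"tz":0,"roll":0,"fingers":30},{"tx":0,"ty":0,"tz":0,"roll":0,"fingers":30},{"tx":0,"ty":0,"tz":0,"roll":0,"fingers":30},{"tx":0,"ty":0,"tz":0,"roll":0,"fingers":30}]' 25
python3 st.py 0.581 0.01 0.077
```

```text
t: 10.1
tcp_pos: [0.5477, 0.0286, 0.0781]
eef_rot: [0.645, 0.764, 0.001, 0.001]
force: [-1.0, -1.0, 7.2]
opening: 0.0351
t 10.1 tcp [0.5477 0.0286 0.0781] yaw 99.64 zaxis [ 0.003 -0.    -1.   ] F [-1.  -1.   7.2] T [-0.07  0.18 -0.01] op 0.0351 j [ 0.25  0.53 -0.49  1.97  0.37  0.73 -0.29]
tool mm [-23.9  29.7   1.2]
```

```bash
python3 -m creep '[{"tx":0,"ty":0,"tz":-2,"roll":4,"fingers":30},{"tx":0,"ty":0,"tz":0,"roll":4,"fingers":30},{"tx":-6,"ty":10,"tz":0,"roll":0,"fingers":30},{"tx":-6,"ty":12,"tz":0,"roll":0,"fingers":30},{"tx":-6,"ty":10,"tz":0,"roll":0,"fingers":30},{"tx":0,"ty":0,"tz":0,"roll":0,"fingers":30},{"tx":0,"ty":0,"tz":0,"roll":0,"fingers":30}]'
python3 st.py 0.581 0.00 0.077;  python3 - <<'E'
from h import *
a,_=snap('scene','s4');b,_=snap('top','t4')
f=lambda i,k:cv2.resize(i,None,fx=k,fy=k,interpolation=cv2.INTER_CUBIC)
x=np.hstack([f(a[160:280,270:370],4),f(b[150:246,180:260],5)*0,])[:,:400]
y=f(b[150:230,240:320],5);x=np.hstack([x[:400],y[:400]]);cv2.imwrite('pics/g4.png',x[:,:,::-1])
E
```

```text
t: 10.98
tcp_pos: [0.5789, 0.0113, 0.0782]
eef_rot: [0.697, 0.717, -0.0, -0.0]
force: [-0.1, 0.4, -3.7]
opening: 0.0353
t 10.97 tcp [0.5789 0.0113 0.0782] yaw 91.65 zaxis [-0.  0. -1.] F [-0.1  0.4 -3.7] T [-0.07 -0.07  0.01] op 0.0353 j [ 0.25  0.56 -0.45  1.89  0.34  0.76 -0.36]
tool mm [-11.3   1.8   1.2]
```

View pics/g4.png

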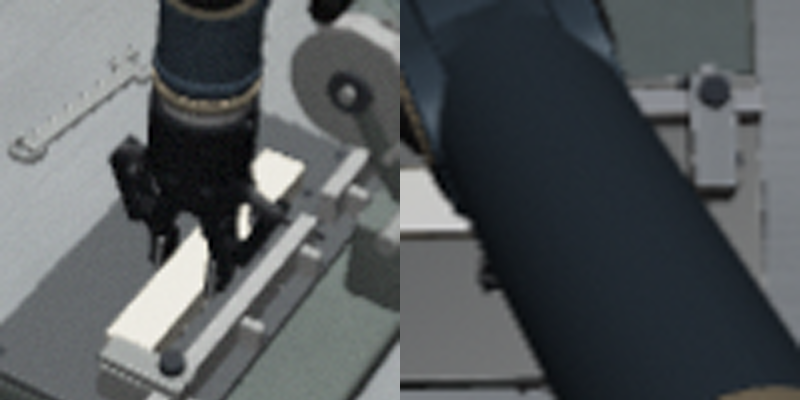

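The bar lies parallel to the fence, rear finger clear of it, and the end is about 1 cm off the stop (left panel, (130,335)). Creeping to the stop.

```bash
python3 -m creep '[{"tx":-4,"ty":0,"tz":1,"roll":0,"fingers":30},{"tx":-3,"ty":0,"tz":0,"roll":0,"fingers":30},{"tx":0,"ty":0,"tz":0,"roll":0,"fingers":30},{"tx":0,"ty":0,"tz":0,"roll":0,"fingers":30}]'
python3 st.py; python3 -m creep '[{"tx":-2,"ty":0,"tz":0,"roll":0,"fingers":30},{"tx":0,"ty":0,"tz":0,"roll":0,"fingers":30}]';python3 st.py;python3 -m creep '[{"tx":-2,"ty":0,"tz":0,"roll":0,"fingers":30},{"tx":0,"ty":0,"tz":0,"roll":0,"fingers":30}]';python3 st.py
```

```text
t: 11.58
tcp_pos: [0.5799, 0.0041, 0.0781]
eef_rot: [0.697, 0.717, 0.0, 0.001]
force: [0.1, 1.0, 5.5]
opening: 0.035
t 11.57 tcp [0.5799 0.0041 0.0781] yaw 91.64 zaxis [ 0.002 -0.    -1.   ] F [0.1 1.  5.5] T [-0.04 -0.03 -0.04] op 0.035 j [ 0.26  0.56 -0.45  1.89  0.34  0.76 -0.35]
t: 11.82
tcp_pos: [0.58, 0.0028, 0.0781]
eef_rot: [0.697, 0.717, 0.001, 0.001]
force: [-0.6, 1.5, 5.4]
opening: 0.0351
t 11.82 tcp [0.58   0.0028 0.0781] yaw 91.66 zaxis [ 0.002  0.    -1.   ] F [-0.6  1.5  5.4] T [ 0.3  -0.05  0.05] op 0.0351 j [ 0.26  0.56 -0.45  1.89  0.34  0.76 -0.35]
t: 12.08
tcp_pos: [0.5801, 0.0008, 0.0781]
eef_rot: [0.697, 0.717, 0.001, 0.001]
force: [-0.2, 1.8, 5.1]
opening: 0.0352
t 12.07 tcp [0.5801 0.0008 0.0781] yaw 91.66 zaxis [ 0.002  0.001 -1.   ] F [-0.2  1.8  5.1] T [ 0.26 -0.03  0.02] op 0.0352 j [ 0.27  0.56 -0.45  1.89  0.34  0.76 -0.35]
```

```bash
for i in 1; do python3 -m creep '[{"tx":-2,"ty":0,"tz":0,"roll":0,"fingers":30},{"tx":0,"ty":0,"tz":0,"roll":0,"fingers":30}]' >/dev/null;python3 st.py;done; python3 -m creep '[{"tx":-2,"ty":0,"tz":0,"roll":0,"fingers":30},{"tx":0,"ty":0,"tz":0,"roll":0,"fingers":30}]' >/dev/null;python3 st.py
```

```text
t 12.32 tcp [ 5.801e-01 -3.000e-04  7.820e-02] yaw 91.68 zaxis [ 0.002  0.002 -1.   ] F [0.4 2.1 5.4] T [ 0.61 -0.05  0.04] op 0.0351 j [ 0.27  0.56 -0.45  1.89  0.34  0.76 -0.34]
t 12.57 tcp [ 5.801e-01 -4.000e-04  7.810e-02] yaw 91.74 zaxis [ 0.002  0.004 -1.   ] F [0.4 6.9 5.5] T [ 1.3  -0.01 -0.13] op 0.0353 j [ 0.27  0.56 -0.45  1.89  0.34  0.76 -0.34]
```

Stop contact felt (Fy rose from 2 to 7 N at y≈−0.0004). Next I release, rise, and turn the jaws along the fence in front of the bar.

```bash
python3 -m creep '[{"tx":1,"ty":0,"tz":0,"roll":0,"fingers":43},{"tx":0,"ty":0,"tz":0,"roll":0,"fingers":43},{"tx":0,"ty":0,"tz":-35,"roll":0,"fingers":43},{"tx":0,"ty":0,"tz":-35,"roll":0,"fingers":43},{"tx":0,"ty":-25,"tz":0,"roll":10,"fingers":70},{"tx":0,"ty":0,"tz":0,"roll":10,"fingers":70},{"tx":0,"ty":0,"tz":0,"roll":10,"fingers":70},{"tx":0,"ty":0,"tz":0,"roll":10,"fingers":70},{"tx":0,"ty":0,"tz":0,"roll":10,"fingers":70},{"tx":0,"ty":0,"tz":0,"roll":10,"fingers":70}]'
python3 -m creep '[{"tx":0,"ty":0,"tz":0,"roll":10,"fingers":70},{"tx":0,"ty":0,"tz":0,"roll":10,"fingers":70},{"tx":0,"ty":0,"tz":0,"roll":10,"fingers":70},{"tx":0,"ty":0,"tz":0,"roll":0,"fingers":70},{"tx":0,"ty":0,"tz":0,"roll":0,"fingers":70}]'
python3 st.py 0.533 -0.022 0.079
```

```text
t: 13.82
tcp_pos: [0.5539, -0.0043, 0.1469]
eef_rot: [0.963, 0.269, -0.001, 0.0]
force: [-0.4, 0.5, 0.1]
opening: 0.0704
t: 14.45
tcp_pos: [0.5542, -0.0037, 0.1471]
eef_rot: [1.0, 0.015, -0.0, 0.0]
force: [-1.0, 0.5, 0.8]
opening: 0.0702
t 14.45 tcp [ 0.5542 -0.0037  0.1471] yaw 1.77 zaxis [-0. -0. -1.] F [-1.   0.5  0.8] T [-0.02 -0.02  0.01] op 0.0702 j [ 0.04  0.39 -0.14  1.92  0.07  0.84 -1.68]
tool mm [-21.7  17.6  68.1]
```

```bash
python3 -m creep '[{"tx":-22,"ty":18,"tz":0,"roll":0,"fingers":70},{"tx":0,"ty":0,"tz":38,"roll":0,"fingers":70},{"tx":0,"ty":0,"tz":38,"roll":0,"fingers":70},{"tx":0,"ty":0,"tz":0,"roll":0,"fingers":70},{"tx":0,"ty":0,"tz":0,"roll":0,"fingers":70}]' >/dev/null
python3 st.py 0.577 -0.022 0.071
python3 - <<'E'
from h import *
a,_=snap('scene','s5')
cv2.imwrite('pics/g5.png',cv2.resize(a[150:280,260:400],None,fx=4.5,fy=4.5,interpolation=cv2.INTER_CUBIC)[:,:,::-1])
E
```

```text
t 15.07 tcp [ 0.5338 -0.0221  0.0723] yaw 1.68 zaxis [ 0.002  0.    -1.   ] F [ 0.4  0.2 -0. ] T [ 0.05 -0.02  0.02] op 0.0699 j [ 0.06  0.47 -0.13  2.02  0.1   0.66 -1.67]
tool mm [43.2  1.2  1.4]
```

View pics/g5.png

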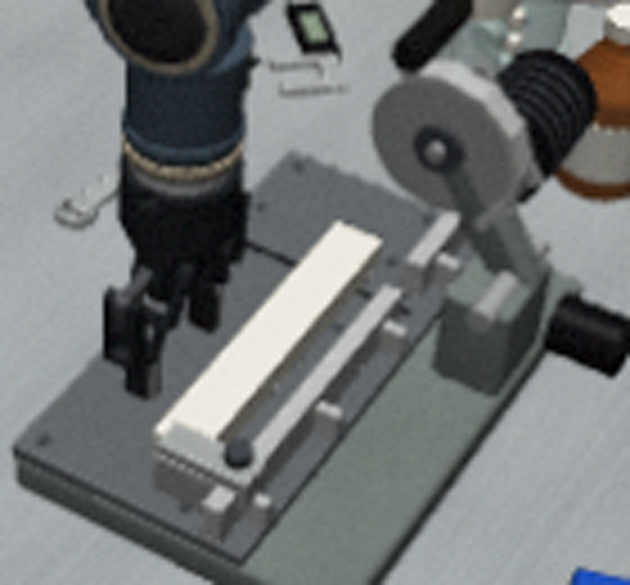

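The bar sits against the stop, about 25 mm off the fence, with the two fingers in front of it ((150,380), (205,310)). Pushing it back.

```bash
python3 -m creep '[{"tx":7,"ty":0,"tz":0,"roll":-0.5,"fingers":70},{"tx":6,"ty":0,"tz":0,"roll":0,"fingers":70},{"tx":6,"ty":0,"tz":0,"roll":0,"fingers":70},{"tx":6,"ty":0,"tz":0,"roll":0,"fingers":70},{"tx":6,"ty":1,"tz":0,"roll":0,"fingers":70},{"tx":6,"ty":1,"tz":0,"roll":0,"fingers":70},{"tx":0,"ty":1,"tz":0,"roll":0,"fingers":70},{"tx":0,"ty":0,"tz":0,"roll":0,"fingers":70}]' >/dev/null
python3 st.py; python3 -m creep '[{"tx":3,"ty":1,"tz":0,"roll":0,"fingers":70},{"tx":0,"ty":0,"tz":0,"roll":0,"fingers":70}]' >/dev/null;python3 st.py
```

```text
t 16.12 tcp [ 0.5702 -0.024   0.0714] yaw 2.12 zaxis [ 0. -0. -1.] F [-1.   0.  -0.3] T [ 0.02  0.03 -0.01] op 0.0699 j [ 0.06  0.52 -0.13  1.93  0.1   0.7  -1.65]
t 16.38 tcp [ 0.5731 -0.0247  0.0713] yaw 2.15 zaxis [ 0. -0. -1.] F [ 0.7  0.2 -0.1] T [-0.03  0.05  0.04] op 0.0697 j [ 0.07  0.52 -0.13  1.93  0.1   0.7  -1.65]
```

```bash
python3 -m creep '[{"tx":2,"ty":1,"tz":0,"roll":1,"fingers":70},{"tx":0,"ty":0,"tz":0,"roll":0,"fingers":70}]' >/dev/null;python3 st.py;python3 -m creep '[{"tx":2,"ty":0,"tz":0,"roll":0,"fingers":70},{"tx":0,"ty":0,"tz":0,"roll":0,"fingers":70}]' >/dev/null;python3 st.py;python3 -m creep '[{"tx":2,"ty":0,"tz":0,"roll":0,"fingers":70},{"tx":0,"ty":0,"tz":0,"roll":0,"fingers":70}]' >/dev/null;python3 st.py
```

```text
t 16.62 tcp [ 0.5751 -0.0256  0.0713] yaw 1.13 zaxis [ 0. -0. -1.] F [-0.3  0.  -0.5] T [-0.03  0.18  0.04] op 0.0701 j [ 0.06  0.52 -0.12  1.92  0.09  0.7  -1.66]
t 16.88 tcp [ 0.5753 -0.0256  0.0709] yaw 1.18 zaxis [-0.004 -0.    -1.   ] F [-4.7  0.4  2.5] T [0.12 0.98 0.15] op 0.0702 j [ 0.06  0.53 -0.12  1.92  0.09  0.71 -1.66]
t 17.12 tcp [ 0.5754 -0.0254  0.0704] yaw 1.22 zaxis [-0.008 -0.001 -1.   ] F [-8.6 -0.3  3.5] T [0.12 1.66 0.37] op 0.0701 j [ 0.06  0.53 -0.12  1.92  0.09  0.71 -1.66]
```

```bash
python3 -m creep '[{"tx":0,"ty":2,"tz":0,"roll":0,"fingers":70},{"tx":-6,"ty":0,"tz":0,"roll":0,"fingers":70},{"tx":-14,"ty":0,"tz":0,"roll":0,"fingers":70},{"tx":0,"ty":0,"tz":-40,"roll":0,"fingers":50},{"tx":0,"ty":0,"tz":0,"roll":0,"fingers":50},{"tx":0,"ty":0,"tz":0,"roll":0,"fingers":50}]' >/dev/null
python3 st.py 0.603 -0.022 0.1
python3 - <<'E'
from h import *
a,d=snap('scene','s6')
cv2.imwrite('pics/g6.png',cv2.resize(a[170:280,270:390],None,fx=5,fy=5,interpolation=cv2.INTER_CUBIC)[:,:,::-1])
E
```

```text
t 17.88 tcp [ 0.5588 -0.0281  0.1113] yaw 1.13 zaxis [ 0. -0. -1.] F [-0.7 -0.3 -0.1] T [0.   0.05 0.02] op 0.05 j [ 0.08  0.45 -0.13  1.94  0.08  0.77 -1.65]
tool mm [44.3 -5.2 11.4]
```

View pics/g6.png

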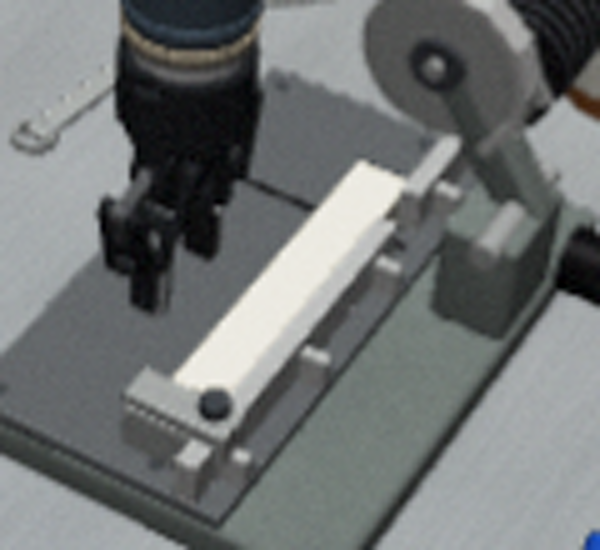

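The bar looks flush along the fence, its end at the stop (178,380). Now over the bar and down until contact, with a light drag toward the stop.

```bash
python3 -m creep '[{"tx":22,"ty":-5,"tz":0,"roll":0,"fingers":50},{"tx":22,"ty":-4,"tz":0,"roll":0,"fingers":50},{"tx":0,"ty":0,"tz":9,"roll":0,"fingers":50},{"tx":0,"ty":0,"tz":0,"roll":0,"fingers":50},{"tx":0,"ty":0,"tz":0,"roll":0,"fingers":50}]' >/dev/null
python3 st.py 0.603 -0.02 0.09;python3 -m creep '[{"tx":0,"ty":0,"tz":5,"roll":0,"fingers":50},{"tx":0,"ty":0,"tz":0,"roll":0,"fingers":50}]' >/dev/null
python3 st.py;python3 -m creep '[{"tx":0,"ty":0,"tz":4,"roll":0,"fingers":50},{"tx":0,"ty":0,"tz":0,"roll":0,"fingers":50}]' >/dev/null
python3 st.py
```

```text
t 18.55 tcp [ 0.6017 -0.0183  0.1017] yaw 1.13 zaxis [-0.002 -0.    -1.   ] F [ 0.4 -0.6  0.5] T [0.05 0.06 0.04] op 0.05 j [ 0.05  0.52 -0.13  1.84  0.09  0.79 -1.67]
tool mm [ 1.3  1.7 11.7]
t 18.8 tcp [ 0.6024 -0.0181  0.097 ] yaw 1.14 zaxis [-0.001 -0.    -1.   ] F [-0.2 -0.3 -0.4] T [-0.01  0.    0.02] op 0.0502 j [ 0.05  0.52 -0.12  1.84  0.09  0.78 -1.67]
t 19.05 tcp [ 0.6026 -0.018   0.093 ] yaw 1.15 zaxis [-0.001 -0.    -1.   ] F [ 0.7  0.5 -0. ] T [ 0.01  0.05 -0.02] op 0.0502 j [ 0.05  0.53 -0.12  1.84  0.09  0.78 -1.67]
```

```bash
python3 -m creep '[{"tx":0,"ty":0,"tz":4,"roll":0,"fingers":50},{"tx":0,"ty":0,"tz":0,"roll":0,"fingers":50}]' >/dev/null
python3 st.py;python3 -m creep '[{"tx":0,"ty":0,"tz":3,"roll":0,"fingers":50},{"tx":0,"ty":0,"tz":0,"roll":0,"fingers":50}]' >/dev/null
python3 st.py
```

```text
t 19.3 tcp [ 0.6029 -0.0179  0.0892] yaw 1.15 zaxis [-0. -0. -1.] F [-0.4  0.2 -0.4] T [-0.    0.02  0.03] op 0.05 j [ 0.05  0.53 -0.12  1.85  0.09  0.77 -1.67]
t 19.55 tcp [ 0.603  -0.0179  0.089 ] yaw 1.13 zaxis [ 0. -0. -1.] F [-5.8 -0.1 16.8] T [0.04 1.41 0.03] op 0.0502 j [ 0.05  0.53 -0.12  1.85  0.09  0.77 -1.67]
```

```bash
python3 -m creep '[{"tx":0,"ty":2,"tz":0,"roll":0,"fingers":50},{"tx":0,"ty":0,"tz":0,"roll":0,"fingers":50}]' >/dev/null
python3 st.py;python3 -m creep '[{"tx":0,"ty":2,"tz":0,"roll":0,"fingers":50},{"tx":0,"ty":0,"tz":0,"roll":0,"fingers":50}]' >/dev/null
python3 st.py
```

```text
t 19.8 tcp [ 0.6034 -0.0183  0.089 ] yaw 1.18 zaxis [ 0.001  0.002 -1.   ] F [-5.   3.2 16.8] T [ 0.43  1.17 -0.07] op 0.05 j [ 0.05  0.53 -0.12  1.85  0.09  0.77 -1.67]
t 20.05 tcp [ 0.6044 -0.0197  0.089 ] yaw 1.22 zaxis [ 0.004  0.002 -1.   ] F [-2.5  3.2 13.9] T [ 0.55  0.64 -0.05] op 0.0497 j [ 0.06  0.53 -0.13  1.84  0.09  0.76 -1.66]
```

```bash
python3 -m creep '[{"tx":0,"ty":2,"tz":0.5,"roll":0,"fingers":50},{"tx":0,"ty":0,"tz":0,"roll":0,"fingers":50}]' >/dev/null
python3 st.py;python3 -m creep '[{"tx":0,"ty":2,"tz":0,"roll":0,"fingers":50},{"tx":0,"ty":0,"tz":0,"roll":0,"fingers":50}]' >/dev/null
python3 st.py
```

```text
t 20.3 tcp [ 0.6051 -0.0209  0.089 ] yaw 1.25 zaxis [ 0.005  0.003 -1.   ] F [-2.   4.3 15.4] T [ 0.75  0.58 -0.06] op 0.0504 j [ 0.06  0.53 -0.13  1.84  0.09  0.76 -1.66]
t 20.55 tcp [ 0.6057 -0.0231  0.089 ] yaw 1.25 zaxis [ 0.006  0.003 -1.   ] F [-0.6  4.4 13.1] T [ 0.7   0.24 -0.06] op 0.0501 j [ 0.06  0.54 -0.13  1.84  0.09  0.76 -1.66]
```

Run:
```python
from h import *
b,_=snap('scene','s7'); a=cv2.imread('pics/s6.png')[:,:,::-1]
p5=cv2.imread('pics/s5.png')[:,:,::-1]
c=ctrl.calibration('scene');R=np.array(c['R']);t=np.array(c['t']).ravel()
def proj(P): return cv2.projectPoints(np.array(P,float).reshape(-1,1,3),cv2.Rodrigues(R)[0],t,np.array(c['mtx'],float),np.array(c['distortion'],float))[0].reshape(-1,2)
def prof(im,P0,P1,n=121):
    q=proj(np.linspace(P0,P1,n)).astype(np.float32); g=im.min(2).astype(np.float32)
    return cv2.remap(g,q[:,0].reshape(-1,1),q[:,1].reshape(-1,1),cv2.INTER_LINEAR).ravel()
def edge(v,lo,hi,up=None):
    g=np.diff(cv2.GaussianBlur(v.reshape(-1,1),(1,9),0).ravel()); k=np.argmin(g) if up is False else np.argmax(g)
    return lo+(hi-lo)*(k+.5)/(len(v)-1)
for n,im in(('before',a),('now',b)):
    print(n,'far end y',[round(edge(prof(im,[x,.11,.075],[x,.19,.075]),.11,.19,False),4) for x in(.595,.6,.605,.61)],
     'front x',[(y,round(edge(prof(im,[.56,y,.075],[.615,y,.075]),.56,.615,True),4)) for y in(-.08,.06,.08,.10,.12)])
    print(' stop end y',[round(edge(prof(im,[x,-.115,.084],[x,-.07,.084]),-.115,-.07,True),4) for x in(.593,.6,.607)])
cv2.imwrite('pics/g7.png',cv2.resize(b[170:280,270:390],None,fx=5,fy=5,interpolation=cv2.INTER_CUBIC)[:,:,::-1])
```

```text
before far end y [np.float64(0.1483), np.float64(0.1483), np.float64(0.1483), np.float64(0.1483)] front x [(-0.08, np.float64(0.5726)), (0.06, np.float64(0.5854)), (0.08, np.float64(0.585)), (0.1, np.float64(0.5845)), (0.12, np.float64(0.5845))]
 stop end y [np.float64(-0.1092), np.float64(-0.1077), np.float64(-0.1077)]
now far end y [np.float64(0.1483), np.float64(0.149), np.float64(0.1483), np.float64(0.1483)] front x [(-0.08, np.float64(0.5726)), (0.06, np.float64(0.5955)), (0.08, np.float64(0.5941)), (0.1, np.float64(0.5864)), (0.12, np.float64(0.5845))]
 stop end y [np.float64(-0.1092), np.float64(-0.1077), np.float64(-0.1077)]
```

View pics/g7.png

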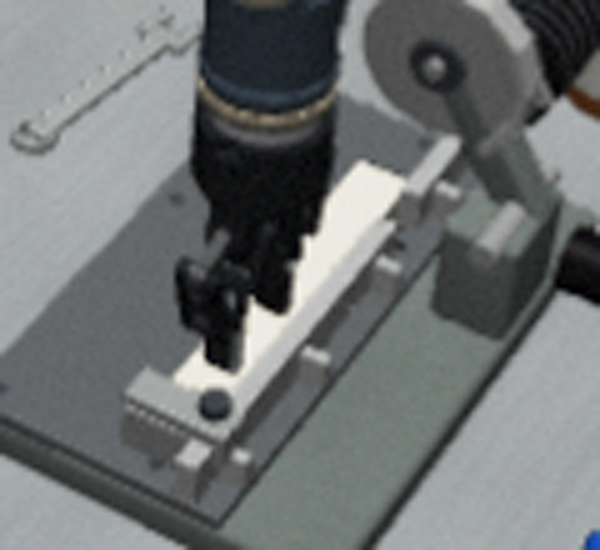

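The before/after comparison shows the bar did not move: its far end is at y=0.148, which is stop + 240 mm, so it is home and only the fingers slid on top. I lift, re-centre, and then make the firm push.

```bash
python3 -m creep '[{"tx":0,"ty":-4,"tz":-10,"roll":0,"fingers":50},{"tx":-6,"ty":-5,"tz":0,"roll":0,"fingers":50},{"tx":0,"ty":0,"tz":0,"roll":0,"fingers":50},{"tx":0,"ty":0,"tz":0,"roll":0,"fingers":50}]' >/dev/null
python3 st.py 0.599 -0.018 0.089
```

```text
t 21.1 tcp [ 0.5964 -0.0174  0.0953] yaw 1.13 zaxis [-0.001 -0.    -1.   ] F [-0.2 -0.6 -0.2] T [ 0.03 -0.03 -0.01] op 0.0502 j [ 0.05  0.52 -0.12  1.86  0.09  0.77 -1.67]
tool mm [2.6 0.7 6.3]
```

```bash
python3 -m creep '[{"tx":3,"ty":0.5,"tz":5,"roll":0,"fingers":50},{"tx":0,"ty":0,"tz":3,"roll":0,"fingers":50},{"tx":0,"ty":0,"tz":2,"roll":0,"fingers":50},{"tx":0,"ty":0,"tz":0,"roll":0,"fingers":50}]' >/dev/null
python3 st.py;python3 -m creep '[{"tx":0,"ty":0,"tz":2,"roll":0,"fingers":50},{"tx":0,"ty":0,"tz":0,"roll":0,"fingers":50}]' >/dev/null
python3 st.py
```

```text
t 21.6 tcp [ 0.6004 -0.0179  0.089 ] yaw 1.11 zaxis [ 0.001 -0.001 -1.   ] F [-7.6 -0.6 21.2] T [-0.04  1.63  0.  ] op 0.0501 j [ 0.05  0.53 -0.12  1.85  0.09  0.76 -1.67]
t 21.85 tcp [ 0.6005 -0.0179  0.0889] yaw 1.1 zaxis [ 0.001 -0.001 -1.   ] F [-11.9  -1.   34.4] T [-0.01  2.67  0.06] op 0.05 j [ 0.05  0.53 -0.12  1.85  0.09  0.76 -1.67]
```

```bash
python3 -m creep '[{"tx":0,"ty":1,"tz":2,"roll":0,"fingers":50},{"tx":0,"ty":0,"tz":0,"roll":0,"fingers":50},{"tx":0,"ty":0,"tz":0,"roll":0,"fingers":50},{"tx":0,"ty":0,"tz":0,"roll":0,"fingers":50}]' >/dev/null
python3 st.py;python3 -m creep '[{"tx":0,"ty":0,"tz":0,"roll":0,"fingers":50},{"tx":0,"ty":0,"tz":0,"roll":0,"fingers":50},{"tx":0,"ty":0,"tz":0,"roll":0,"fingers":50},{"tx":0,"ty":0,"tz":0,"roll":0,"fingers":50},{"tx":0,"ty":0,"tz":0,"roll":0,"fingers":50},{"tx":0,"ty":0,"tz":0,"roll":0,"fingers":50},{"tx":0,"ty":0,"tz":0,"roll":0,"fingers":50},{"tx":0,"ty":0,"tz":0,"roll":0,"fingers":50}]' >/dev/null
python3 st.py
```

```text
t 22.35 tcp [ 0.6005 -0.0179  0.0888] yaw 1.13 zaxis [ 0.001 -0.    -1.   ] F [-15.7   1.3  46.2] T [ 0.15  3.62 -0.03] op 0.0498 j [ 0.05  0.53 -0.12  1.85  0.09  0.76 -1.67]
t 23.35 tcp [ 0.6005 -0.0179  0.0888] yaw 1.13 zaxis [ 0.001 -0.    -1.   ] F [-16.3   0.8  46.7] T [0.21 3.65 0.01] op 0.0499 j [ 0.05  0.53 -0.12  1.85  0.09  0.76 -1.67]
```

Run:
```python
from h import *
b,_=snap('scene','s8'); a=cv2.imread('pics/s6.png')[:,:,::-1]; z=cv2.imread('pics/scene0.png')[:,:,::-1]
r=lambda i:i[195:232,335:362].astype(int)
print('bar far end diff vs s6',abs(r(a)-r(b)).mean())
s2=cv2.imread('pics/s2.png')[:,:,::-1]; print('isolator diff vs s2',abs(s2[265:325,180:240].astype(int)-b[265:325,180:240]).mean())
d=abs(z.astype(int)-b).max(2)>60; d=cv2.morphologyEx(d.astype(np.uint8),cv2.MORPH_OPEN,np.ones((3,3)))
n,_,st,_=cv2.connectedComponentsWithStats(d);print(st[1:])
from st import tool; tool(); ctrl.finish_job()
```

```text
bar far end diff vs s6 2.9963296629963296
isolator diff vs s2 6.928055555555556
[[  50    0    9    4   29]
 [  30    0   94   78 2363]
 [ 189    0   18    7  100]
 [ 210    4    3    3    9]
 [ 182    8   35   32  797]
 [  45   16    7    4   21]
 [ 122   27   20   43  406]
 [   0   35   71   97 2133]
 [ 204   39    3    5   15]
 [ 230   39    3    4   12]
 [ 231   44  120  204 7149]
 [ 186   57   15   17  160]
 [ 161   65    3    3    9]
 [ 158   72   16   12  127]
 [ 117   80    5    5   19]
 [ 132   80   25   22  308]
 [ 183   99    4    3   12]
 [ 149  107    3    5   15]
 [ 171  107    6    7   35]
 [ 180  133    4    3   12]
 [ 176  137    4    3   12]
 [ 154  138    3    3    9]
 [   2  207   58   85 2690]
 [ 202  276    3    3    9]
 [ 213  279    4    4   16]
 [ 199  283    3    3    9]]
t 23.4 tcp [ 0.6005 -0.0179  0.0888] yaw 1.13 zaxis [ 0.001 -0.    -1.   ] F [-16.9   0.7  46.1] T [ 0.19  3.58 -0.01] op 0.0501 j [ 0.05  0.53 -0.12  1.85  0.09  0.76 -1.67]
the job is handed in; nothing more can be done
```

The job was handed in at 23.4 s, with the isolator on, the bar home and the arm still pressing on it.

- **Isolator:** I gripped the handle and turned it clockwise. A depth measurement after letting go showed it had moved 90.4°, and it stayed there.
- **Bar:** I straightened the bar in the gripper and slid it until I felt the stop at about 7 N. Then I pushed it flush against the fence with two open fingers, to about 9 N. Its far end measured y = 0.148 m, which matches the stop face plus 240 mm. It did not move in any later picture.
- **Hold:** The push is about 46 N down and 16–17 N back into the fence, with just under 1 N toward the stop. It held for the last second without creeping. By my estimate the finger nearest the blade is about 9 cm from the blade line.
- **Other things on the bench:** In the before/after image comparison, only the arm, the handle and the bar area clearly changed.

**Less certain:**
- **Grip on the bar:** A first light press dragged sideways made the fingertips slide a few mm on the bar. The bar itself did not move. I lifted, re-centred and pressed again. The final push is close to that slip ratio (about 0.35), but held steady.
- **Close fit:** The camera cannot resolve gaps under about 1 mm at the fence or stop. There, contact rests on the forces I felt.
- **Isolator at the end:** My last image comparison of the isolator was only coarse (mean difference 7 grey levels); I did not re-measure the handle angle then.

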